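Hasp the pump strainer shut and press its snap cap home

TASK

Close the strainer of the blue pump: swing the steel hasp down flat over the brass stud, then press the orange snap cap straight down onto the stud until it clicks over, and keep pressing firmly after the click so that the rubber washer under it stays well squeezed. Finish like that, with the fingers still pushing the cap down (do not let go), and leave the other loose things on the bench where they are.

Things in the scene. Friction and masses are not known exactly. Their poses are not given: they have to be found in the camera images.
- stud_seat (a point): On the axis of the pump's upright brass stud, level with the upper face of the closed hasp, 98 mm above the bench. Stud: 14 mm thick, round top 28 mm above this point; four sprung steel balls stick out 3.5 mm from its side, centred 14.5 mm above this point. Axes: z up; x level, from the hasp's hinge to the stud; y towards the pump's grey motor.
- pump: Blue pump bolted to the bench, heading varies; origin on the bench straight under the stud, axes as stud_seat. Its strainer pot has a flat cover 158 x 158 mm, 90 mm above the bench, the stud in its middle, 5 mm bolt heads at its corners. Volute and motor lie on the +y side, 78 to 340 mm from the stud, up to 150 mm above the bench.
- hasp_hinge (a point): Middle of the hasp's level hinge axis, on the pump, 70 mm from the stud on its -x side (the robot's side), 2.5 mm below the height of stud_seat; same axes.
- hasp (a joint): Hasp angle, rad: 0 = closed, flat over the stud (end stop); 1.57 = upright. Starts at 1.0 to 1.5; stays where left (friction about 0.1 N m). Flat steel strap 50 mm wide, 5 mm thick, reaching 122 mm from the hinge axis; its 26 mm hole, 70 mm from the hinge, passes over the stud; last 22 mm yellow.
- hasp_tip (a point): Middle of the yellow end of the hasp, 111 mm from the hinge axis, half-way through its thickness. Its x axis points away from the hinge along the strap, y as at stud_seat; its z axis is the face that is upper when closed.
- washer (a joint): Squeeze of the black rubber washer on the hasp round its hole (40 mm across, 6 mm thick, so its free top is 6 mm above stud_seat when the hasp is closed), m: 0 = free, 0.004 = fully squeezed. It springs back, about 4 N per mm.
- cap_center (a point): Orange snap cap, about 40 g, upright on the bench, open underneath: point on its axis half-way up, 22 mm above its underside; z up. Flange 44 mm across, 10 mm high at the bottom; above it a round grip 30 mm across up to the top at 44 mm. Hold the grip with the fingertips just above the flange, so that they can push down on it.
- cap_mouth (a point): Centre of the cap's open underside; the lip inside is 17 mm across. Pushed down the stud, the lip meets the balls with this point about 17 mm above stud_seat, clicks past them at about 11 mm (peak push 9 to 13 N, then the force drops to nothing) and meets the washer at 6 mm; pressing on squeezes the washer.
- bearing: Bystander: steel bearing ring 62 mm across, 18 mm high, flat on the bench; origin at the centre of its underside. It, the impeller and the cap may change places.
- impeller: Bystander: brass pump impeller 72 mm across, 28 mm high; origin at the centre of its underside.
- grease: Bystander: white jar with black lid, 60 mm across, 75 mm high; origin at the centre of its underside.
- driver: Bystander: red-handled screwdriver lying at the far side of the bench.
- wrench: Bystander: steel wrench lying at the far side of the bench.
- plug: Bystander: dark steel pipe plug 32 mm across, 30 mm high, near the robot; origin at the centre of its underside.
Things that resemble listed ones, but are neither listed nor needed, are in the scene too. Of the things that look like the part that bears cap_center, the middle-sized one is meant.

How it is judged:
By the outcome, as a careful person would: the job done as asked, in the order asked, and still so for the second after the job is handed in, while the arm keeps its last pose, push and grip.
It also fails if it takes over 72 s, if anything falls off the work surface, if the arm or the gripper's body presses on something with over 40 N, if the wrist force passes 120 N, or if a joint passes its speed limit or range.

ROBOT

A 7-joint arm with a two-finger parallel gripper is mounted at the origin on the work surface. World frame = base frame: x ahead of the robot, y to its left, z up, the work surface at z = 0. Lengths are in m, angles in rad, forces in N, time in s.
With the tool pointing down it reaches from about 0.425 to 0.8 m from the base axis. Payload 8.3 kg.
Tool frame: the origin (TCP) lies at the very end of the fingers, on their centre line; the grasp point (between the pads) lies 19 mm behind it; z points along the fingers, y is the line along which they close (so a half turn about z gives the same grasp; the last joint's range is limited). The gripper opens to 85 mm and grips with 20 to 120 N. Pads are 22 mm wide; open, the fingers measure 114 mm over their backs; the gripper's body (76 mm by 85 mm) begins 54 mm behind the grasp point. The pads swing forward as they close: fully open they stand 13 mm farther back than shut.
Start: joints at [1.186, 0.383, 0.016, 1.37, -0.006, 1.388, -0.046], TCP at [0.198, -0.593, 0.231] pointing down, gripper open.
Joint ranges: [-2.95, 2.95], [-0.25, 2.06], [-1.52, 1.56], [0.18, 2.33], [-1.44, 4.58], [0.02, 2.06], [-3.01, 3.01]. Speed limits (rad/s): [2.39, 2.39, 3.01, 3.01, 3.14, 3.14, 3.14].

INTERFACE

Orientations are given as a 3x3 rotation matrix whose columns are the frame's x, y, z axes.
In Python, from rig import env gives the robot as it stands.
- The arm moves only by the tool drive_tool, never from a script. Its argument "commands" is text: rows parted by semicolons, each of 5 numbers parted by spaces: the shift along the tool's x, y, z in units of 40 mm (1.0 is 40 mm), then the turn about the tool's z in units of 8 degrees (1.0 is 8 degrees), then the opening in per cent of the stroke, from 0 (shut) to 100 (fully open). In form: x y z turn claw; .... A call has 1 to 20 rows; each row is the pose to reach, as a shift and turn from the pose commanded when the call began, along the tool's axes at that moment; what a row does not reach only later rows make up. A row lasts 1/10 s, in which the tool goes at most 50 mm and 8.59 degrees, less where a joint would pass 70% of its speed; a pose out of reach is approached as far as the arm can. A call with a gripper value outside its range is refused whole. The fingers move at their own pace and stop on an object; "force" is the grip in N (left out, the last holds). Time passes only in rows, so rows that repeat a pose let the fingers close. It gives the time, the measured TCP pose, the force, the opening and the grip force at its end, in the units of the state.
- env.read_state(): the state, without advancing time (a new reading comes with each control period).
- env.read_camera(name): name is "scene" or "top" or "wrist"; returns the picture (384x512x3 uint8, red, green, blue); there is no depth.
- env.camera_params(name): a dict with "K" (3x3 intrinsics, pixels), "R" (3x3) and "t" (3): a world point X has camera coordinates R X + t. Camera axes: x right, y down, z forward; pixel columns grow to the right and rows downward; lengths in m; the calibration is good to about 2 mm. A picture is of the moment at which its call begins: read the wrist's pose just before it. camera_params takes no time and is no camera call; for the wrist camera it gives the pose at the moment of the call.
- env.job_done(): hands the job in; it is judged then, once.
The state is a dict: "time_s": time; "q": joint angles; "qd": joint speeds; "joint_torque": joint torques, N m; "ee_pos": TCP position; "orientation": TCP orientation; "ft_force": force on the tool from outside, world axes, zero at the start; "wrist_torque": the same for the moment, N m; "gripper_width": finger opening in m; "grip_force": force on a finger pad.
Only numpy, scipy, OpenCV 4.12 (cv2) and the standard library are available. Lean on these libraries where they do the work, as an engineer would, in place of code of your own. Each camera call takes 0.05 s, during which the arm holds its last target. There are 200 camera calls.

## Working session

There is one attempt and no reset: what is moved stays moved. The work goes in short steps, Python scripts to look and compute and a tool call to move; the robot and the scene stay as the last step left them, time stands still between calls to the robot, and variables do not carry over. Pictures are saved under pics/ and viewed, at most 10 in all, crops included, and the job is handed in when it is done.

Besides the shell and the picture viewer there is one more tool, called after "Request:" as name(argument=value, ...) on one line, values as JSON. drive_tool: Moves the arm, as the interface text tells. Its arguments: {"type":"object","properties":{"commands":{"type":"string"},"force":{"type":"number"}},"required":["commands"]}

```bash
ls; mkdir -p pics; python3 - <<'E'
from rig import env
import cv2,numpy as np
for n in("scene","top"):
    im=env.read_camera(n); cv2.imwrite(f"pics/{n}0.png",im[:,:,::-1])
    p=env.camera_params(n); print(n,np.round(p["K"],1).tolist(),np.round(p["R"],3).tolist(),np.round(p["t"],3).tolist())
a=cv2.imread("pics/scene0.png");b=cv2.imread("pics/top0.png")
s=env.read_state();print(s["time_s"],s["ee_pos"],s["orientation"],s["gripper_width"])
E
```

```text
pics
scene [[482.7, 0.0, 255.9], [0.0, 482.7, 188.4], [0.0, 0.0, 1.0]] [[-0.756, 0.655, -0.001], [0.531, 0.612, -0.587], [-0.384, -0.444, -0.81]] [0.548, -0.178, 1.227]
top [[403.4, 0.0, 253.6], [0.0, 403.4, 189.8], [0.0, 0.0, 1.0]] [[0.007, -1.0, -0.017], [-0.985, -0.004, -0.173], [0.173, 0.018, -0.985]] [-0.14, 0.604, 0.842]
0.1 [ 0.19757959 -0.59246419  0.23036597] [[ 9.48644099e-01  3.16344864e-01 -5.47996179e-04]
 [ 3.16345338e-01 -9.48642581e-01  1.69696875e-03]
 [ 1.69748399e-05 -1.78317543e-03 -9.99998410e-01]] 0.08519474170504066
```

View pics/top0.png

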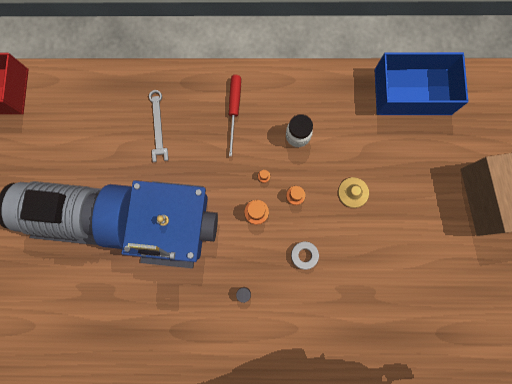

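View pics/scene0.png

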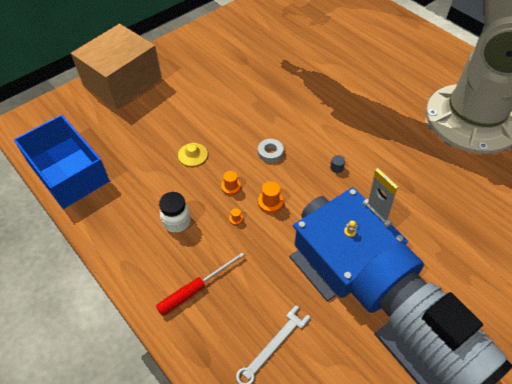

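The top view shows three orange caps: small (264,176), middle (296,195) and large (257,211). The middle-sized one fits the description, and it appears at (231,183) in the scene view. The stud is at (163,220) in top and (351,229) in scene. The yellow hasp end is at about (143,247) in top and (385,179) in scene. I'll confirm with one crop and measure.

```bash
cat > h.py <<'E'
from rig import env
import cv2,numpy as np
def ray(n,uv,P=None):
    p=P or env.camera_params(n);R=np.array(p["R"]);t=np.array(p["t"])
    d=R.T@np.linalg.solve(p["K"],[uv[0],uv[1],1.]);return -R.T@t,d
def plane(n,uv,z,P=None):
    o,d=ray(n,uv,P);return o+d*(z-o[2])/d[2]
def tri(a,b):
    (o,d),(p,e)=a,b
    s=np.linalg.lstsq(np.c_[d,-e],p-o,rcond=None)[0]
    x,y=o+s[0]*d,p+s[1]*e;return (x+y)/2,np.linalg.norm(x-y)
def blobs(im,lo,hi,amin=8):
    m=cv2.inRange(cv2.cvtColor(im,cv2.COLOR_BGR2HSV),lo,hi)
    n,l,s,c=cv2.connectedComponentsWithStats(m)
    return [(np.round(c[i],1).tolist(),s[i].tolist()) for i in range(1,n) if s[i,4]>=amin]
E
python3 - <<'E'
from h import *
T=cv2.imread("pics/top0.png");S=cv2.imread("pics/scene0.png")
for n,im in(("top",T),("scene",S)):
    print(n,"orange");[print(b) for b in blobs(im,(5,180,120),(15,255,255))]
    print(n,"yellow");[print(b) for b in blobs(im,(17,120,90),(33,255,255))]
c=lambda im,x,y,w,h:cv2.resize(im[y:y+h,x:x+w],(400,300),interpolation=cv2.INTER_CUBIC)
cv2.imwrite("pics/crop1.png",np.vstack([np.hstack([c(T,110,170,120,90),c(T,230,150,120,90)]),np.hstack([c(S,285,160,144,108),c(S,190,150,120,90)])]))
E
```

```text
top orange
top yellow
([353.3, 192.2], [338, 177, 31, 31, 741])
([159.9, 218.6], [157, 216, 7, 6, 27])
([165.1, 221.2], [160, 217, 8, 8, 21])
([157.0, 248.3], [156, 247, 3, 4, 9])
scene orange
([278.1, 186.8], [0, 0, 512, 384, 83346])
([338.9, 107.4], [331, 102, 16, 13, 51])
([352.0, 117.5], [348, 113, 9, 10, 27])
([371.1, 122.2], [368, 120, 6, 5, 12])
([386.7, 126.3], [384, 124, 8, 6, 14])
([428.2, 130.8], [426, 128, 6, 6, 13])
([506.7, 154.5], [500, 152, 12, 9, 37])
([480.5, 159.9], [473, 154, 16, 12, 30])
([494.1, 167.8], [489, 165, 12, 7, 25])
([502.4, 173.3], [497, 171, 12, 6, 23])
([373.9, 315.9], [371, 313, 8, 7, 21])
([380.5, 322.7], [378, 321, 6, 5, 13])
([506.2, 378.7], [498, 371, 14, 13, 93])
([243.5, 378.8], [241, 376, 7, 6, 25])
scene yellow
([115.9, 26.2], [114, 25, 5, 3, 8])
([123.0, 26.9], [121, 24, 4, 7, 8])
([192.4, 154.1], [177, 142, 31, 25, 592])
([384.7, 181.3], [374, 168, 25, 27, 229])
([229.7, 175.7], [224, 171, 13, 10, 103])
([223.7, 187.3], [221, 182, 8, 11, 28])
([270.7, 188.1], [263, 182, 17, 14, 184])
([261.7, 202.6], [258, 194, 11, 16, 59])
([235.2, 211.9], [231, 209, 9, 7, 52])
([230.9, 219.5], [230, 216, 4, 7, 11])
([352.0, 223.9], [349, 221, 7, 7, 40])
([349.5, 232.1], [345, 227, 11, 10, 69])
```

View pics/crop1.png

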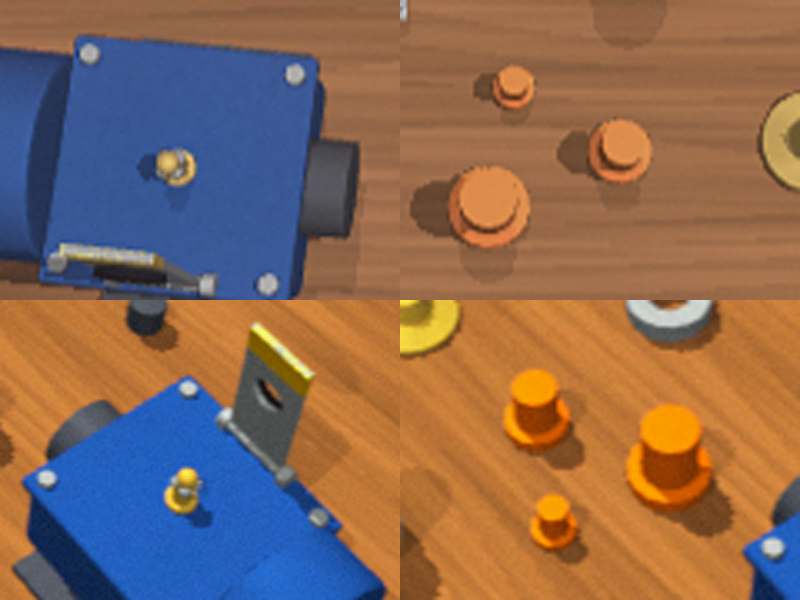

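The crop confirms it: the middle cap's flange is about 18.6 px across, against 18.7 px expected for 44 mm. Its top is at (297.5,192.9) in top and (230.5,176.4) in scene.

```bash
python3 - <<'E'
from h import *
np.set_printoptions(precision=4,suppress=True)
tc=lambda x,y:(110+x/3.333,170+y/3.333); sc=lambda x,y:(285+x/2.778,160+(y-300)/2.778)
print("cap",plane("top",(297.5,192.9),.044),plane("scene",(230.5,176.4),.044))
print("stud",plane("top",tc(168,160),.125),plane("scene",sc(187,474),.125))
B=np.array([plane("top",tc(*p),.094)[:2] for p in((89,53),(295,73),(268,284),(57,262))]);print("bolts",B,B.mean(0))
ex=(B[0]+B[1]-B[2]-B[3]);print("heading x",np.arctan2(ex[1],ex[0]))
ey=(B[0]+B[3]-B[1]-B[2]);print("from y",np.arctan2(-ey[0],ey[1]))
for a,b in(((60,248),(254,328)),((157,258),(312,377))):
    print("hasp edge",tri(ray("top",tc(*a)),ray("scene",sc(*b))))
for nm,(u,v) in dict(impeller=(353,191),bearing=(305,256),plug=(244,294),jar=(300,126),big=(257,211),small=(264,176)).items(): print(nm,plane("top",(u,v),.02))
E
```

```text
cap [ 0.5999 -0.2343  0.044 ] [ 0.5997 -0.2307  0.044 ]
stud [0.5338 0.0494 0.125 ] [0.5333 0.052  0.125 ]
bolts [[ 0.6051  0.1109]
 [ 0.5927 -0.021 ]
 [ 0.4607 -0.0084]
 [ 0.4733  0.1232]] [0.5329 0.0512]
heading x -0.094459161814622
from y -0.09442606939254693
hasp edge (array([0.4861, 0.0581, 0.2507]), np.float64(0.03146331009282146))
hasp edge (array([0.4618, 0.0568, 0.1785]), np.float64(0.040969438913315316))
impeller [ 0.6089 -0.3631  0.02  ]
bearing [ 0.4616 -0.2515  0.02  ]
plug [ 0.3783 -0.1165  0.02  ]
jar [ 0.7638 -0.2443  0.02  ]
big [ 0.5618 -0.1441  0.02  ]
small [ 0.6432 -0.1598  0.02  ]
```

```bash
cat >> h.py <<'E'
np.set_printoptions(precision=4,suppress=True)
STUD=np.array([.5333,.0505,.098]);EX=np.array([np.cos(-.0945),np.sin(-.0945),0]);Z=np.array([0,0,1.]);H=STUD-.07*EX-.0025*Z
CAP=np.array([.5998,-.2325,0])
def rows(pts,s=None):
    s=s or env.read_state();R=np.array(s["orientation"])
    for p in pts: print(np.round(R.T@(np.array(p)-s["ee_pos"])/.04,2),"for",np.round(p,3))
E
python3 - <<'E'
from h import *
tc=lambda x,y:(110+x/3.333,170+y/3.333); sc=lambda x,y:(285+x/2.778,160+(y-300)/2.778)
for a,b in(((60,248),(312,377)),((157,258),(254,328))):
    p,e=tri(ray("top",tc(*a)),ray("scene",sc(*b)));d=p-H;print(p,e,d@EX,d[2],np.arctan2(d[2],d@EX))
print(H)
a=H-.04*EX;a[2]=.19
rows([[.45,-.25,.23],[a[0],a[1],.23],a])
E
```

```text
[0.4765 0.0829 0.2164] 0.002551981702883018 0.010373025158816945 0.12086701699177813 1.4851843023054023
[0.4715 0.0322 0.2126] 0.0031783982721880592 0.01017065594606128 0.11710046958881357 1.4841596416860743
[0.4636 0.0571 0.0955]
[ 8.69 -6.13  0.02] for [ 0.45 -0.25  0.23]
[ 10.53 -13.71   0.03] for [0.424 0.061 0.23 ]
[ 10.53 -13.7    1.03] for [0.424 0.061 0.19 ]
```

Request:
drive_tool(commands="8.7 -6.1 -0.3 1 0;8.7 -6.1 -0.3 2 0;8.7 -6.1 -0.3 3 0;8.7 -6.1 -0.3 3 0;8.7 -6.1 -0.3 3 0;8.7 -6.1 -0.3 3 0;8.7 -6.1 -0.3 3 0;8.7 -6.1 -0.3 3 0;8.7 -6.1 -0.3 3 0;8.7 -6.1 -0.3 3 0;10.5 -13.7 0 3 0;10.5 -13.7 0 3 0;10.5 -13.7 0 3 0;10.5 -13.7 0 3 0;10.5 -13.7 0 3 0;10.5 -13.7 0 3 0;10.5 -13.7 0 3 0;10.5 -13.7 0 3 0", force=60)

```text
time_s: 1.9
ee_pos: [0.4223, 0.0614, 0.2312]
orientation: [[0.996, -0.093, -0.0], [-0.093, -0.996, -0.0], [-0.0, 0.0, -1.0]]
ft_force: [0.1, -0.4, -0.3]
gripper_width: -0.0004
grip_force: 0.0
```

```bash
python3 - <<'E'
import numpy as np
d0=-.0415;z0=.2312
for th in np.linspace(1.6,0,13):
    r=.09+.026*(1-th/1.6);n=.0015
    d=r*np.cos(th)-n*np.sin(th)-.011;z=.0955+r*np.sin(th)+n*np.cos(th)
    print(round((d-d0)/.04,2),round((z0-z)/.04,2))
E
```

```text
0.66 1.14
0.96 1.1
1.28 1.09
1.6 1.13
1.92 1.21
2.23 1.34
2.53 1.52
2.81 1.74
3.05 2.0
3.27 2.29
3.45 2.62
3.58 2.98
3.66 3.35
```

Request:
drive_tool(commands="0 0 1.1 0 0;0.66 0 1.14 0 0;0.96 0 1.1 0 0;1.28 0 1.1 0 0;1.6 0 1.13 0 0;1.92 0 1.21 0 0;2.23 0 1.34 0 0;2.53 0 1.52 0 0;2.81 0 1.74 0 0;3.05 0 2 0 0;3.27 0 2.3 0 0;3.45 0 2.6 0 0;3.58 0 3 0 0;3.66 0 3.35 0 0;3.66 0 3.4 0 0;3.66 0 3.42 0 0")

```text
time_s: 3.5
ee_pos: [0.5685, 0.0457, 0.0972]
orientation: [[0.995, -0.097, 0.001], [-0.097, -0.995, -0.001], [0.001, 0.001, -1.0]]
ft_force: [-16.2, -3.5, 35.5]
gripper_width: -0.0001
grip_force: 17.8
```

Request:
drive_tool(commands="0 0 -0.3 0 0;0 0 -1.3 0 0;0 0 -2.5 0 60;1.45 6.84 -2.5 0 60;1.45 6.84 -2.5 0 60;1.45 6.84 -2.5 0 60;1.45 6.84 -2.5 0 60;1.45 6.84 -2.5 0 60;1.45 6.84 -2.5 0 60;1.45 6.84 -2.5 0 60;1.45 6.84 -2 0 60;1.45 6.84 -2 0 60;1.45 6.84 -2 0 60")

```text
time_s: 4.8
ee_pos: [0.5995, -0.2313, 0.1739]
orientation: [[0.995, -0.096, -0.001], [-0.096, -0.995, 0.001], [-0.002, -0.001, -1.0]]
ft_force: [-0.1, 0.1, 0.9]
gripper_width: 0.0515
grip_force: 0.0
```

```bash
python3 - <<'E'
from h import *
s=env.read_state();print(s["ee_pos"],s["gripper_width"],s["ft_force"])
P=env.camera_params("wrist");W=env.read_camera("wrist")[:,:,::-1];T=env.read_camera("scene")[:,:,::-1]
c=cv2.resize(T[150:270,265:425],(512,384),interpolation=cv2.INTER_CUBIC)
o=np.vstack([W,c]);cv2.imwrite("pics/w1.png",cv2.resize(np.hstack([W,c]),(800,300)));cv2.imwrite("pics/wfull.png",W)
K=np.array(P["K"]);X=np.array(P["R"])@(CAP+[0,0,.044])+P["t"];u=K@X;print("pred cap top",u[:2]/u[2])
[print(b) for b in blobs(W,(3,150,60),(16,255,255),200)]
np.save("P.npy",P,allow_pickle=True)
E
```

```text
[ 0.5995 -0.2313  0.1739] 0.05149179401582636 [-0.0836  0.1021  0.9053]
pred cap top [253.1688 182.9267]
([279.2, 149.0], [0, 0, 512, 384, 134254])
([136.4, 365.6], [110, 339, 44, 45, 1217])
([365.6, 365.6], [349, 339, 45, 45, 1210])
([9.8, 364.2], [0, 355, 27, 22, 207])
```

View pics/w1.png

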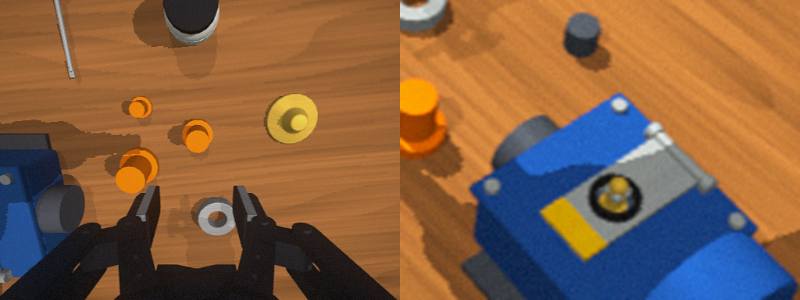

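The hasp lies flat with the stud through its hole. The cap top in the wrist view is at (253,183), exactly where predicted, so I'll descend and grasp.

Request:
drive_tool(commands="0 0.03 1.2 0 60;0 0.03 2.4 0 60;0 0.03 3.4 0 60;0 0.03 4.07 0 60;0 0.03 4.07 0 60;0 0.03 4.07 0 10;0 0.03 4.07 0 10;0 0.03 4.07 0 10;0 0.03 4.07 0 10;0 0.03 4.07 0 10;0 0.03 4.07 0 10", force=60)

```text
time_s: 6.0
ee_pos: [0.6014, -0.2339, 0.0143]
orientation: [[0.995, -0.097, 0.004], [-0.097, -0.995, -0.001], [0.004, 0.001, -1.0]]
ft_force: [0.0, 0.4, 6.9]
gripper_width: 0.0291
grip_force: 59.9
```

Request:
drive_tool(commands="0 0 -0.5 0 10;0 0 -1.5 0 10;0 0 -2.7 0 10;0 0 -3.8 0 10;0 0 -4.6 0 10;-0.4 -1.1 -4.6 0 10;-0.75 -2.2 -4.6 0 10;-1.1 -3.3 -4.6 0 10;-1.5 -4.4 -4.6 0 10;-1.9 -5.5 -4.6 0 10;-2.2 -6.4 -4.6 0 10;-2.34 -6.88 -4.6 0 10;-2.34 -6.88 -4.6 0 10;-2.34 -6.88 -4.6 0 10")

```text
time_s: 7.4
ee_pos: [0.5333, 0.0494, 0.1965]
orientation: [[0.995, -0.096, 0.001], [-0.096, -0.995, -0.001], [0.001, 0.0, -1.0]]
ft_force: [-0.2, -0.8, -0.8]
gripper_width: 0.0289
grip_force: 59.3
```

```bash
python3 - <<'E'
from h import *
s=env.read_state();print(s["ee_pos"],s["gripper_width"],s["ft_force"])
ims=[]
for n,b in(("top",(100,160)),("scene",(280,120))):
    I=env.read_camera(n)[:,:,::-1];cv2.imwrite(f"pics/{n}2.png",I)
    ims.append(cv2.resize(I[b[1]:b[1]+150,b[0]:b[0]+130],(400,461),interpolation=cv2.INTER_CUBIC))
cv2.imwrite("pics/v2.png",np.hstack(ims))
E
```

```text
[0.5333 0.0494 0.1965] 0.02892665030419223 [-0.189  -0.7619 -0.7946]
```

View pics/v2.png

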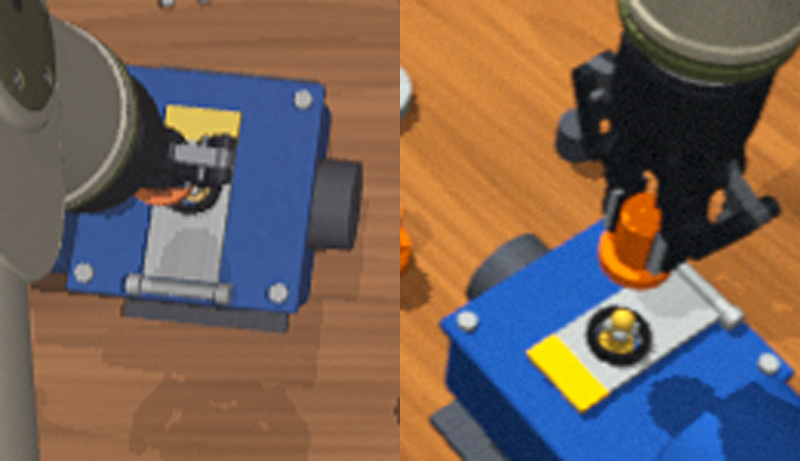

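```bash
python3 - <<'E'
from h import *
f=lambda x,y:(280+(x-400)/3.077,120+y/3.077)
print("washer",plane("scene",f(620,335),.103),"stud top",plane("scene",f(622,318),.123))
for z in(.224,.226,.228):print("cap top",plane("scene",f(641,207),z))
# precise: masks
I=cv2.imread("pics/scene2.png")[120:270,280:410]
hsv=cv2.cvtColor(I,cv2.COLOR_BGR2HSV)
m=cv2.inRange(hsv,(3,200,200),(14,255,255));n,l,s,c=cv2.connectedComponentsWithStats(m)
i=1+np.argmax(s[1:,4]);print(s[i],c[i])
ys,xs=np.nonzero(l==i)
for y in range(ys.min(),ys.max()+1):print(y+120,xs[ys==y].min()+280,xs[ys==y].max()+280,end=" | ")
P=env.camera_params("scene");s=env.read_state()
for q in(STUD+[0,0,.028],np.r_[s["ee_pos"][:2],.226],np.r_[s["ee_pos"][:2],.182]):
    u=np.array(P["K"])@(np.array(P["R"])@q+P["t"]);print(u[:2]/u[2])
E
```

```text
washer [0.5319 0.0535 0.103 ] stud top [0.5335 0.0522 0.123 ]
cap top [0.5307 0.042  0.224 ]
cap top [0.532  0.0428 0.226 ]
cap top [0.5334 0.0435 0.228 ]
[ 73  63  11  14 102] [78.3137 69.3824]
183 358 361 | 184 356 361 | 185 355 361 | 186 354 361 | 187 353 361 | 188 353 362 | 189 354 363 | 190 355 363 | 191 355 363 | 192 354 362 | 193 353 362 | 194 357 362 | 195 357 361 | 196 359 361 | [351.7796 221.8336]
[359.9989 189.5923]
[355.6742 204.1452]
```

Request:
drive_tool(commands="-0.01 -0.05 0.4 0 10;-0.01 -0.05 0.8 0 10;-0.01 -0.05 1.1 0 10;-0.01 -0.05 1.3 0 10;-0.01 -0.05 1.5 0 10;-0.01 -0.05 1.5 0 10;-0.01 -0.05 1.5 0 10", force=80)

```text
time_s: 8.2
ee_pos: [0.5331, 0.0515, 0.136]
orientation: [[0.995, -0.097, 0.0], [-0.097, -0.995, 0.0], [0.0, -0.0, -1.0]]
ft_force: [0.0, -0.4, -0.4]
gripper_width: 0.0283
grip_force: 79.0
```

Request:
drive_tool(commands="0 0 0.1 0 10;0 0 0.15 0 10;0 0 0.2 0 10;0 0 0.2 0 10")

```text
time_s: 8.6
ee_pos: [0.5334, 0.0517, 0.1281]
orientation: [[0.995, -0.097, 0.001], [-0.097, -0.995, 0.0], [0.001, -0.0, -1.0]]
ft_force: [0.0, 1.0, 1.0]
gripper_width: 0.0281
grip_force: 79.5
```

Request:
drive_tool(commands="0 0 0.05 0 10;0 0 0.1 0 10;0 0 0.1 0 10")

```text
time_s: 8.9
ee_pos: [0.5337, 0.0518, 0.1247]
orientation: [[0.995, -0.097, 0.002], [-0.097, -0.995, 0.0], [0.002, -0.001, -1.0]]
ft_force: [-0.7, 1.0, 4.6]
gripper_width: 0.028
grip_force: 79.7
```

Request:
drive_tool(commands="0 0 0.05 0 10;0 0 0.1 0 10;0 0 0.1 0 10")

```text
time_s: 9.2
ee_pos: [0.5329, 0.0516, 0.1193]
orientation: [[0.995, -0.097, -0.0], [-0.097, -0.995, 0.0], [-0.0, -0.0, -1.0]]
ft_force: [2.8, 1.3, -3.1]
gripper_width: 0.0283
grip_force: 79.0
```

The force rose and then dropped to nothing, so it clicked. I'll keep pressing to squeeze the washer.

Request:
drive_tool(commands="0 0 0.05 0 10;0 0 0.1 0 10;0 0 0.1 0 10;0 0 0.1 0 10")

```text
time_s: 9.6
ee_pos: [0.533, 0.0516, 0.1163]
orientation: [[0.995, -0.097, 0.0], [-0.097, -0.995, -0.0], [0.0, 0.0, -1.0]]
ft_force: [-2.1, -0.4, 7.5]
gripper_width: 0.0285
grip_force: 80.0
```

Request:
drive_tool(commands="0 0 0.03 0 10;0 0 0.06 0 10;0 0 0.06 0 10;0 0 0.06 0 10")

```text
time_s: 10.0
ee_pos: [0.5331, 0.0516, 0.1146]
orientation: [[0.995, -0.097, 0.001], [-0.097, -0.995, -0.0], [0.001, 0.0, -1.0]]
ft_force: [-5.5, 0.6, 13.0]
gripper_width: 0.0283
grip_force: 80.6
```

Request:
drive_tool(commands="0 0 0.03 0 10;0 0 0.05 0 10;0 0 0.05 0 10;0 0 0.05 0 10;0 0 0.05 0 10")

```text
time_s: 10.5
ee_pos: [0.5333, 0.0516, 0.1139]
orientation: [[0.995, -0.097, 0.002], [-0.097, -0.995, -0.001], [0.002, 0.001, -1.0]]
ft_force: [-10.1, -0.5, 23.2]
gripper_width: 0.0286
grip_force: 82.1
```

```bash
python3 - <<'E'
from h import *
s=env.read_state();print(s["ee_pos"],s["gripper_width"],s["ft_force"])
I=env.read_camera("scene")[:,:,::-1]
cv2.imwrite("pics/v3.png",np.hstack([cv2.resize(I[120:270,280:410],(400,461),interpolation=cv2.INTER_CUBIC),cv2.resize(I,(400,461))]))
E
```

```text
[0.5333 0.0516 0.1139] 0.028564550742781816 [-10.1085  -0.5415  23.2102]
```

View pics/v3.png

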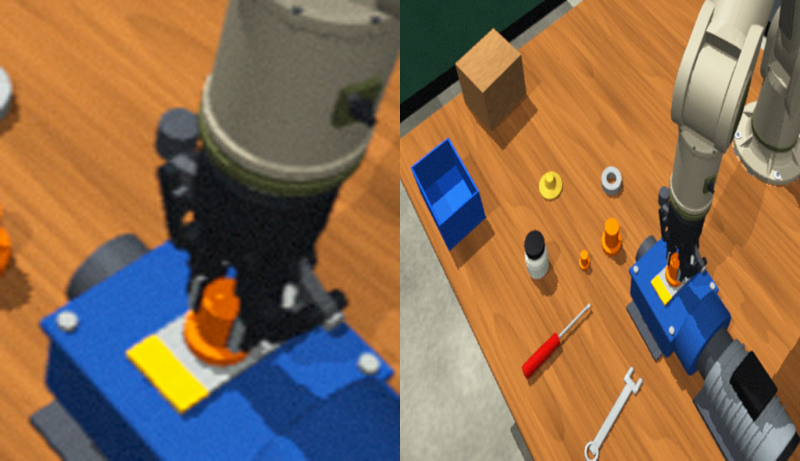

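The cap is seated on the stud over the flat hasp and pressed with 23 N, so the washer is at full squeeze. The bystanders haven't moved. Handing in.

```bash
python3 -c "
from rig import env
print(env.job_done())"
```

```text
the job is handed in; nothing more can be done
None
```

I handed the job in at about 10.5 s (limit 72 s) with the hasp flat over the stud, the middle-sized orange cap clicked on, and the fingers still pushing it down at about 23 N; the washer should be at or near full squeeze (judged from that force), and the last picture shows the other loose things where they were.

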